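Let the milling ball into its lever bin

TASK

Two steel bins for glaze-mill balls stand on the potter's bench, and a white milling ball is waiting on the chute behind one of them, held back by the lid. Press that bin's lever down and hold the lid raised until the ball has rolled in, then let go of the lever so that the lid closes over it. Leave the other bin's lid shut.

Things in the scene. Friction and masses are not known exactly. Their poses are not given: they have to be found in the camera images.
- bin: the bin with the ball: fixed steel box, 130 mm front to rear, 150 wide, 120 high, walls 5. Origin: centre of underside, z up; -x is its front (lever, roughly towards the robot, within 20 degrees), +x its rear, where a chute 110 mm long slopes down at 14 degrees to the rim. Its flat lid has a 43 mm upright gate at the rear holding the ball back. A like bin with empty chute stands left or right of it
- lever: its lever, rigid with the lid. Origin: mid hinge line on the front rim (bin frame x -67, z 122 mm); axes as the bin's when shut, z tilts by the lid angle (0 shut, stop 0.65 rad). Black paddle 50 long x 60 mm wide; middle of its top: x -83, z +39 mm here when shut; presses down 58 mm to x -90, z -19 (bin axes) at the stop, free space below. Takes 3 to 10 N; springs back, closing the lid
- ball: white porcelain milling ball, 40 mm diameter, 80 g, loose; origin at its centre. At the start it rests on the chute against the gate of the shut lid; once the lid is 0.5 rad open or more it rolls under the lid by itself and drops into the bin within about a second
- other_lid (a joint): opening angle of the other, like bin's lid in rad (0 shut, 0.65 fully open, also worked by a lever at its front); it must stay shut
Things that resemble listed ones, but are neither listed nor needed, are in the scene too. Of the things like the ball, leave any that is green or pink; of the rest the smaller one is meant.

How it is judged (in metres and radians):
On the way:
1. the ball is inside the bin while the robot holds the lid raised (0.3 rad or more) by its lever (angle between lever's own z axis and vertical above 0.3 rad and (contact force between the fingers and lever_c1 above 0.5 N or contact force between the fingers and lever_c0 above 0.5 N) and z of ball in the frame of bin below 0.08 m and x of ball in the frame of bin between -0.08 and 0.08 m and y of ball in the frame of bin between -0.08 and 0.08 m), for 0.2 s.
At the end, for the whole second after the job is handed in: The ball lies inside its bin (within the walls, its centre less than 80 mm above the bench), the bin's lid is shut to within 0.06 rad with the lever released, and the other bin's lid is shut to within 0.06 rad (angle between lever's own z axis and vertical below 0.06 rad and z of ball in the frame of bin below 0.08 m and x of ball in the frame of bin between -0.08 and 0.08 m and y of ball in the frame of bin between -0.08 and 0.08 m and value of joint other_lid below 0.06 rad); the robot touches nothing.
It fails at once if the other bin's lid is opened by more than 0.15 rad (value of joint other_lid above 0.15 rad).
It also fails if it takes over 32 s, if anything falls off the work surface, if the arm or the gripper's body presses on something with over 40 N, if the wrist force passes 120 N, or if a joint passes its speed limit or range.

ROBOT

A 6-joint arm with a two-finger parallel gripper is mounted at the origin on the work surface. World frame = base frame: x ahead of the robot, y to its left, z up, the work surface at z = 0. Lengths are in m, angles in degrees, forces in N, time in s.
With the tool pointing down it reaches from about 0.3 to 0.75 m from the base axis. Payload 8.5 kg.
Tool frame: the origin (TCP) lies midway between the tips of the shut fingers; the grasp point (between the pads) lies 19 mm behind it (env.hold_point_z is the distance from the TCP to the grasp point, in m); z points along the fingers, y is the line along which they close (so a half turn about z gives the same grasp; the last joint's range is limited). The gripper opens to 85 mm and grips with 20 to 120 N. Pads are 22 mm wide; open, the fingers measure 114 mm over their backs; the gripper's body (76 mm by 85 mm) begins 54 mm behind the grasp point. The pads swing forward as they close: fully open they stand 13 mm farther back than shut.
Start: joints at [-80.231, 21.807, 74.336, -0, 83.858, -12.336], TCP at [0.207, -0.51, 0.231] pointing down, gripper open.
Joint ranges: [-178.18, 178.18], [-50.72, 133.34], [12.68, 142.11], [-81.47, 261.47], [9.98, 163.14], [-165.26, 165.26]. Speed limits (degrees/s): [136.94, 136.94, 180, 180, 180, 180].

INTERFACE

Orientations are given as a 3x3 rotation matrix whose columns are the frame's x, y, z axes.
In Python, from rig import observe, get_image, camera_info, env gives the robot as it stands.
- The arm moves only by the tool drive_tool, never from a script. Its arguments are lists of equal length, an entry for each row: "offset": the shift along the tool's x, y, z in units of 40 mm (1.0 is 40 mm), a list of three; "turn": the turn, a rotation vector about the tool's x, y, z in units of 6 degrees (1.0 is 6 degrees), a list of three; "hand": the opening, from 0 (shut) to 1 (fully open). A call has exactly 10 rows; each row shifts and turns the commanded pose from where the row before left it, along the tool's axes as they then stand; what a row does not reach is not made up. A row lasts 1/8 s, in which the tool goes at most 62.5 mm and 10.7 degrees, less where a joint would pass 70% of its speed; a pose out of reach is approached as far as the arm can. A call is refused whole if a number of a shift passes 1 or a number of a turn 1, either way. A call with a gripper value outside its range is refused whole. The fingers move at their own pace and stop on an object; "newtons" is the grip in N (left out, the last holds). Time passes only in rows, so rows that do not move let the fingers close, or fill a call up. It gives the time, the measured TCP pose, the force, the opening and the grip force at its end, in the units of the state.
- observe(): the state, without advancing time (a new reading comes with each control period).
- get_image(name): name is "scene" or "top" or "wrist"; returns the picture (420x560x3 uint8, blue, green, red); there is no depth.
- camera_info(name): a dict with "fx", "fy", "cx", "cy" (pixels), "world_to_cam" (4x4, takes a point from world to camera coordinates). Camera axes: x right, y down, z forward; pixel columns grow to the right and rows downward; lengths in m; the calibration is good to about 2 mm. A picture is of the moment at which its call begins: read the wrist's pose just before it. camera_info takes no time and is no camera call; for the wrist camera it gives the pose at the moment of the call.
- env.close_job(): hands the job in; it is judged then, once.
The state is a dict: "time_s": time; "q": joint angles; "qvel": joint speeds; "joint_efforts": joint torques, N m; "position": TCP position; "tool_rot": TCP orientation; "ft_force": force on the tool from outside, world axes, zero at the start; "wrist_torque": the same for the moment, N m; "grip_width": finger opening in m; "gripper_force": force on a finger pad.
Only numpy, scipy, OpenCV 4.12 (cv2) and the standard library are available. Lean on these libraries where they do the work, as an engineer would, in place of code of your own. Each camera call takes 0.05 s, during which the arm holds its last target. There are 200 camera calls.

## Working session

There is one attempt and no reset: what is moved stays moved. The work goes in short steps, Python scripts to look and compute and a tool call to move; the robot and the scene stay as the last step left them, time stands still between calls to the robot, and variables do not carry over. Pictures are saved under pics/ and viewed, at most 10 in all, crops included, and the job is handed in when it is done.

Besides the shell and the picture viewer there is one more tool, called after "Call:" as name(argument=value, ...), one argument or row to a line, values as JSON. drive_tool: Moves the arm, as the interface text tells. Its arguments: {"type":"object","properties":{"offset":{"type":"array"},"turn":{"type":"array"},"hand":{"type":"array"},"newtons":{"type":"number"}},"required":["offset","turn","hand"]}

```bash
mkdir -p pics
python3 - <<'E'
from rig import *
import cv2
s=observe();print(s['time_s'],s['position'],s['tool_rot'],env.hold_point_z)
for n in("scene","top"):
    cv2.imwrite(f"pics/{n}1.png",get_image(n)); c=camera_info(n);print(n,c)
E
```

```text
0.0 [ 0.2069232  -0.50926556  0.23067882] [[ 9.26493864e-01  3.76309804e-01 -2.27050613e-04]
 [ 3.76309700e-01 -9.26492693e-01  1.51642594e-03]
 [ 3.60285215e-04 -1.49040068e-03 -9.99998824e-01]] 0.0187
scene {'fx': 419.8262286687231, 'fy': 419.8262286687231, 'cx': 283.50112914795193, 'cy': 207.24995544229967, 'world_to_cam': array([[ 0.78242382,  0.6227388 ,  0.00305839, -0.47103347],
       [ 0.52666795, -0.65908143, -0.53687293, -0.31081517],
       [-0.33231588,  0.42167292, -0.84365758,  1.22822685],
       [ 0.        ,  0.        ,  0.        ,  1.        ]])}
top {'fx': 470.1658743475053, 'fy': 470.1658743475053, 'cx': 276.99025556126395, 'cy': 213.81198334992334, 'world_to_cam': array([[ 0.00683843, -0.99980654, -0.0184424 , -0.0550366 ],
       [-0.98106658, -0.00313828, -0.19364534,  0.65782482],
       [ 0.19355   ,  0.01941745, -0.98089824,  0.9803661 ],
       [ 0.        ,  0.        ,  0.        ,  1.        ]])}
```

View pics/scene1.png

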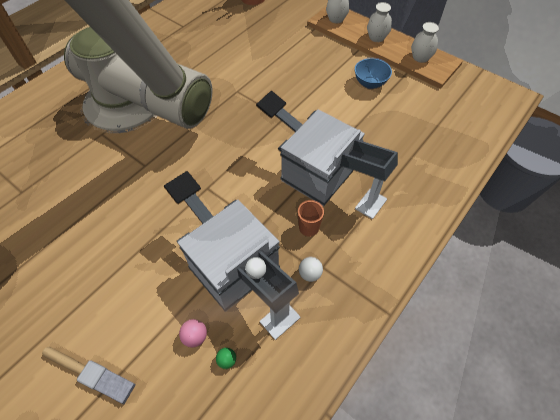

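View pics/top1.png

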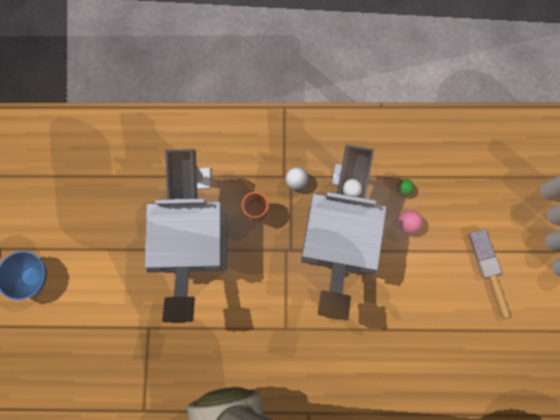

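The scene shows two bins. In the top view the right bin has a white ball on its chute at (352,187) against the gate. A larger white ball lies loose on the bench at (297,178), a pink one at (411,222) and a green one at (407,187). The left bin's chute is empty. The right bin fits, since its ball is the smaller white one and sits on the chute. Its paddle is at about (335,305). I'll confirm in a crop and measure the paddle.

```bash
cat > h.py <<'E'
import numpy as np,cv2
from rig import *
def back(n,u,v,z):
    c=camera_info(n);T=c['world_to_cam'];R=T[:3,:3];o=-R.T@T[:3,3]
    d=R.T@np.array([(u-c['cx'])/c['fx'],(v-c['cy'])/c['fy'],1]);return o+d*(z-o[2])/d[2]
def proj(n,p):
    c=camera_info(n);q=c['world_to_cam'][:3]@np.append(p,1);return np.array([c['fx']*q[0]/q[2]+c['cx'],c['fy']*q[1]/q[2]+c['cy']])
E
python3 - <<'E'
from h import *
im=cv2.imread("pics/top1.png")
cv2.imwrite("pics/crop1.png",cv2.resize(im[130:330,270:450],None,fx=3,fy=3,interpolation=cv2.INTER_CUBIC)[:600])
s=cv2.imread("pics/scene1.png")
def blob(im,x,y,w,h,t=45):
    m=(im[y:y+h,x:x+w].max(2)<t).astype(np.uint8)
    m=cv2.morphologyEx(m,cv2.MORPH_OPEN,np.ones((9,9)))
    n,l,st,ce=cv2.connectedComponentsWithStats(m);i=1+st[1:,4].argmax();return ce[i]+[x,y],st[i]
ct,a=blob(im,305,280,60,50);cs,b=blob(s,150,160,65,55);print(ct,a,cs,b)
p=back("top",*ct,.161);print("paddle",p,back("scene",*cs,.161),proj("scene",p))
# lid corners front (304,258)-(378,271), rear (312,196),(386,209)
for u,v in[(303,259),(378,271),(312,196),(386,209)]:print(back("top",u,v,.124))
print("ball",back("top",352,187,.155),back("scene",256,268,.155))
print("left paddle",back("top",179,309,.161))
E
```

```text
Traceback (most recent call last):
ValueError: attempt to get argmax of an empty sequence
```

View pics/crop1.png

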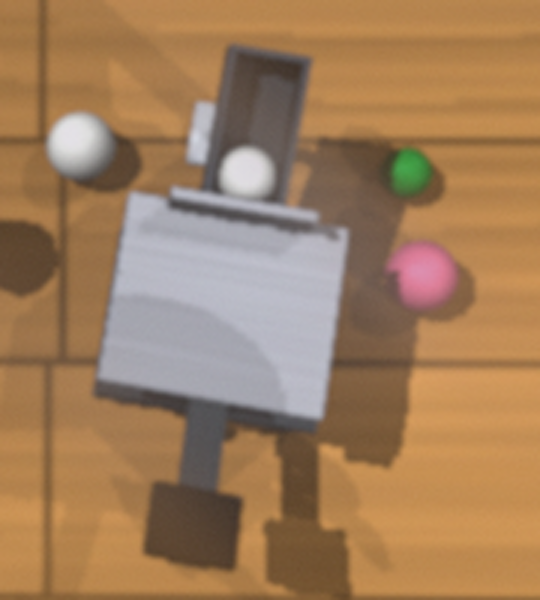

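The crop confirms it: the small white ball sits against the right bin's gate (crop 248,173), and the paddle is centred at crop (194,525), which is top pixel (334.7,305).

Run:
```python
from h import *
np.set_printoptions(precision=4,suppress=True)
p=back("top",334.7,305,.161);print("paddle",p,back("scene",182.5,187,.161),proj("scene",p))
for u,v in[(153,483),(243,493),(235,569),(145,553)]:print('pc',back("top",u/3+270,v/3+130,.161))
L=[back("top",u/3+270,v/3+130,.124) for u,v in[(97,381),(322,417),(130,194),(347,230)]];print(np.array(L))
f=(L[0]+L[1])/2;r=(L[2]+L[3])/2;print("yaw",np.degrees(np.arctan2(*(r-f)[1::-1])),np.degrees(np.arctan2(*((L[0]-L[1])[1::-1])))-90,f,r)
print("ball",back("top",352.6,187.5,.155),back("scene",256,268,.155))
print("left paddle",back("top",179,309,.161))
```

```text
paddle [ 0.4597 -0.1664  0.161 ] [ 0.467  -0.1661  0.161 ] [179.9578 185.2921]
pc [ 0.4863 -0.1402  0.161 ]
pc [ 0.4803 -0.1982  0.161 ]
pc [ 0.4323 -0.192   0.161 ]
pc [ 0.4419 -0.1346  0.161 ]
[[ 0.5561 -0.1055  0.124 ]
 [ 0.5324 -0.2579  0.124 ]
 [ 0.6875 -0.1291  0.124 ]
 [ 0.6621 -0.2797  0.124 ]]
yaw -9.856944549729658 -8.837785119267608 [ 0.5442 -0.1817  0.124 ] [ 0.6748 -0.2044  0.124 ]
ball [ 0.6953 -0.2074  0.155 ] [ 0.7017 -0.2077  0.155 ]
left paddle [0.4501 0.1352 0.161 ]
```

Bin yaw is about -9.5° and the hinge is near (0.545,-0.182). The paddle centre is about (0.462,-0.167), which matches both the given lever geometry and the second camera. I'm moving above it with the hand shut.

Call:
drive_tool(
  offset=[
    [0.9, -0.56, 0],
    [0.9, -0.56, 0],
    [0.9, -0.56, 0],
    [0.9, -0.56, 0],
    [0.9, -0.56, 0],
    [0.9, -0.56, 0],
    [0.9, -0.56, 0],
    [0.9, -0.56, 0],
    [0.9, -0.56, 0],
    [0.9, -0.56, 0],
  ],
  turn=[
    [0, 0, 0],
    [0, 0, 0],
    [0, 0, 0],
    [0, 0, 0],
    [0, 0, 0],
    [0, 0, 0],
    [0, 0, 0],
    [0, 0, 0],
    [0, 0, 0],
    [0, 0, 0],
  ],
  hand=[0, 0, 0, 0, 0, 0, 0, 0, 0, 0],
  newtons=30,
)

```text
time_s: 1.35
position: [0.4568, -0.1653, 0.2311]
tool_rot: [[0.927, 0.376, -0.001], [0.376, -0.927, 0.0], [-0.0, -0.0, -1.0]]
ft_force: [-0.1, 0.1, 0.3]
grip_width: 0.0001
gripper_force: 0.0
```

Call:
drive_tool(
  offset=[
    [0, 0, 0.5],
    [0, 0, 0.5],
    [0, 0, 0.3],
    [0, 0, 0.3],
    [0, 0, 0.3],
    [0, 0, 0.3],
    [0, 0, 0.3],
    [0, 0, 0.3],
    [0, 0, 0.15],
    [0, 0, 0.15],
  ],
  turn=[
    [0, 0, 0],
    [0, 0, 0],
    [0, 0, 0],
    [0, 0, 0],
    [0, 0, 0],
    [0, 0, 0],
    [0, 0, 0],
    [0, 0, 0],
    [0, 0, 0],
    [0, 0, 0],
  ],
  hand=[0, 0, 0, 0, 0, 0, 0, 0, 0, 0],
)

```text
time_s: 2.6
position: [0.4564, -0.1668, 0.1076]
tool_rot: [[0.927, 0.376, 0.001], [0.376, -0.927, -0.001], [0.001, 0.001, -1.0]]
ft_force: [-1.0, 2.2, 7.8]
grip_width: -0.0001
gripper_force: 3.8
```

Run:
```python
from h import *
s=observe();print(s['time_s'],s['position'],s['ft_force'])
a=get_image("scene")[130:350,130:410];b=get_image("top")[130:350,230:450]
cv2.imwrite("pics/press.png",cv2.resize(np.hstack([a,b]),None,fx=1.6,fy=1.6))
```

```text
2.6 [ 0.45640738 -0.16682175  0.10760822] [-1.01719225  2.22326101  7.80867583]
```

View pics/press.png

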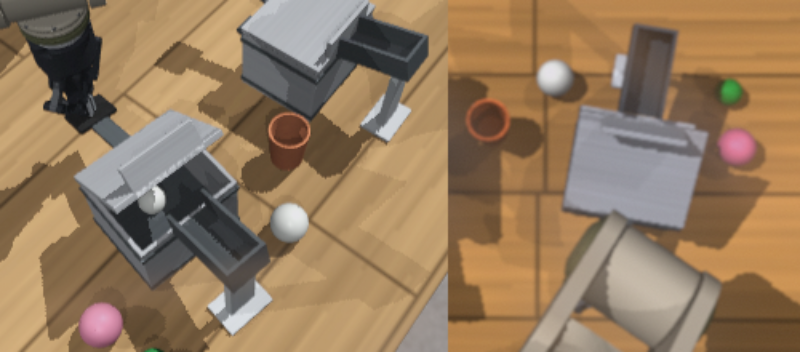

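The fingers hold the paddle down with 8 N and the lid is open. The ball has left the chute and is dropping into the bin (left crop 152,200). I'll hold for a second and check.

Call:
drive_tool(
  offset=[
    [0, 0, 0],
    [0, 0, 0],
    [0, 0, 0],
    [0, 0, 0],
    [0, 0, 0],
    [0, 0, 0],
    [0, 0, 0],
    [0, 0, 0],
    [0, 0, 0],
    [0, 0, 0],
  ],
  turn=[
    [0, 0, 0],
    [0, 0, 0],
    [0, 0, 0],
    [0, 0, 0],
    [0, 0, 0],
    [0, 0, 0],
    [0, 0, 0],
    [0, 0, 0],
    [0, 0, 0],
    [0, 0, 0],
  ],
  hand=[0, 0, 0, 0, 0, 0, 0, 0, 0, 0],
)

```text
time_s: 3.95
position: [0.4564, -0.1668, 0.1078]
tool_rot: [[0.927, 0.376, 0.001], [0.376, -0.927, -0.001], [0.001, 0.001, -1.0]]
ft_force: [-2.2, 1.2, 7.9]
grip_width: -0.0003
gripper_force: 3.5
```

Run:
```python
from h import *
a=get_image("scene")[130:350,130:410]
cv2.imwrite("pics/hold.png",cv2.resize(a,None,fx=2,fy=2))
```

```text
(no output)
```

View pics/hold.png

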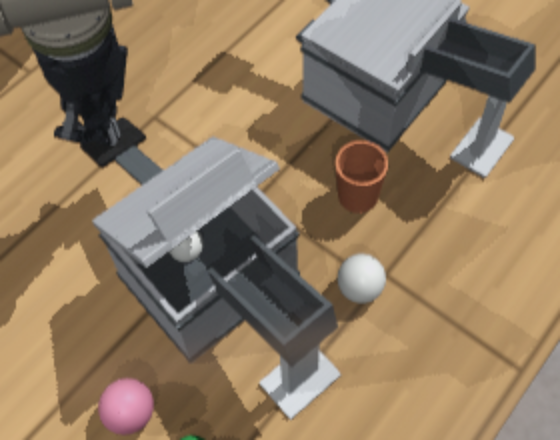

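The ball is in the bin at crop (186,247), which is scene pixel (223,253). Next I'll raise the fingers, letting the lid close gently, and lift clear.

Run:
```python
from h import *
for z in(.025,.06,.1):
    d=back("scene",223,253.5,z)-[.545,-.182,0];c,s=np.cos(np.radians(-9.5)),np.sin(np.radians(-9.5));print(z,c*d[0]+s*d[1]-.067,-s*d[0]+c*d[1])
```

```text
0.025 -0.03371336643498912 0.0008980104953994206
0.06 -0.01726263115910101 -0.006537366627667287
0.1 0.0015382091561998157 -0.015034940482600666
```

Call:
drive_tool(
  offset=[
    [0, 0, 0],
    [0, 0, 0],
    [0, 0, 0],
    [0, 0, -0.1],
    [0, 0, -0.2],
    [0, 0, -0.2],
    [0, 0, -0.2],
    [0, 0, -0.2],
    [0, 0, -0.2],
    [0, 0, -0.2],
  ],
  turn=[
    [0, 0, 0],
    [0, 0, 0],
    [0, 0, 0],
    [0, 0, 0],
    [0, 0, 0],
    [0, 0, 0],
    [0, 0, 0],
    [0, 0, 0],
    [0, 0, 0],
    [0, 0, 0],
  ],
  hand=[0, 0, 0, 0, 0, 0, 0, 0, 0, 0],
)

```text
time_s: 5.25
position: [0.4565, -0.1668, 0.1599]
tool_rot: [[0.927, 0.376, 0.001], [0.376, -0.927, -0.0], [0.0, 0.001, -1.0]]
ft_force: [2.5, -1.3, 3.6]
grip_width: 0.0
gripper_force: 1.6
```

Call:
drive_tool(
  offset=[
    [0, 0, -0.3],
    [0, 0, -0.4],
    [0, 0, -0.4],
    [0, 0, -0.4],
    [0, 0, -0.4],
    [0, 0, -0.2],
    [0, 0, 0],
    [0, 0, 0],
    [0, 0, 0],
    [0, 0, 0],
  ],
  turn=[
    [0, 0, 0],
    [0, 0, 0],
    [0, 0, 0],
    [0, 0, 0],
    [0, 0, 0],
    [0, 0, 0],
    [0, 0, 0],
    [0, 0, 0],
    [0, 0, 0],
    [0, 0, 0],
  ],
  hand=[0, 0, 0, 0, 0, 0, 0, 0, 0, 0],
)

```text
time_s: 6.5
position: [0.4561, -0.1665, 0.243]
tool_rot: [[0.927, 0.376, -0.001], [0.376, -0.927, 0.0], [-0.0, -0.001, -1.0]]
ft_force: [0.4, -0.0, 0.7]
grip_width: 0.0002
gripper_force: 0.0
```

Run:
```python
from h import *
a=get_image("scene")[80:350,130:410]
cv2.imwrite("pics/end.png",cv2.resize(a,None,fx=2,fy=2))
print(observe()['ft_force'],observe()['time_s'])
```

```text
[0.64199084 1.03936124 0.42483163] 6.55
```

View pics/end.png

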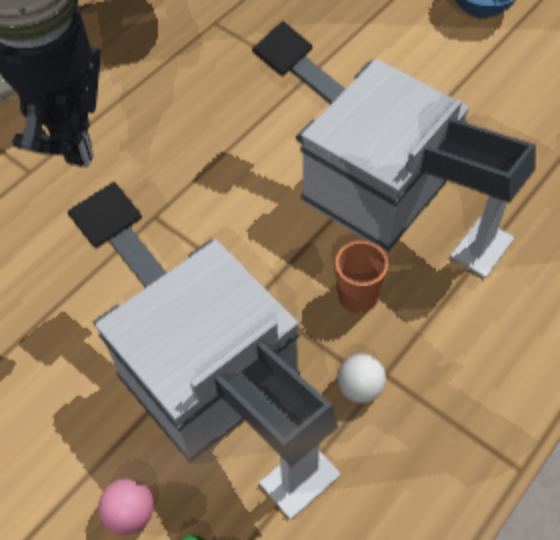

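Both lids are shut, the chute is empty (crop 280,395), the ball is inside, and the fingers are clear of the lever.

```bash
python3 -c "
from rig import env
print(env.close_job())"
```

```text
the job is handed in; nothing more can be done
None
```

The job is handed in at about 6.6 s: the small white ball rolled into its bin while I held the lever down, the lid closed over it when I let go, and the other bin's lid was never touched; no verdict came back.

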